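# Roll down a bonded cover on a free-running pallet

### The arm

A 6-joint arm with a two-finger parallel gripper is mounted at the origin on the work surface. World frame = base frame: x ahead of the robot, y to its left, z up, the work surface at z = 0. Lengths are in mm, angles in rad, forces in N, time in s.
With the tool pointing down it reaches from about 275 to 750 mm from the base axis. Payload 10.2 kg.
Tool frame: the origin (TCP) lies midway between the tips of the shut fingers; the grasp point (between the pads) lies 19 mm behind it; z points along the fingers, y is the line along which they close (so a half turn about z gives the same grasp; the last joint's range is limited). The gripper opens to 85 mm and grips with 20 to 120 N. Pads are 22 mm wide; open, the fingers measure 114 mm over their backs; the gripper's body (76 mm by 85 mm) begins 54 mm behind the grasp point. The pads swing forward as they close: fully open they stand 13 mm farther back than shut.
Start: joints at [1.105, 0.313, 1.498, -0, 1.331, -0.223], TCP at [126.234, 509.604, 231.294] pointing down, gripper open.
Joint ranges: [-2.94, 2.94], [-0.97, 2.17], [0.19, 2.56], [-1.23, 4.37], [0.02, 3.11], [-2.88, 2.88]. Speed limits (rad/s): [2.39, 2.39, 3.01, 3.14, 3.14, 3.14].

### API

Orientations are given as a unit quaternion [w, x, y, z].
In Python, from rig import ctrl gives the robot as it stands.
- The arm moves only by the tool arm_command, never from a script. Its argument "increments" is a list of rows, each an object with "dr": the turn, a rotation vector about the tool's x, y, z in units of pi/4 rad (1.0 is pi/4 rad), a list of three; "offset": the shift along the tool's x, y, z in units of 120 mm (1.0 is 120 mm), a list of three; "hand": the opening, from -1 (shut) to 1 (fully open). A call has 1 to 8 rows; each row shifts and turns the commanded pose from where the row before left it, along the tool's axes as they then stand; what a row does not reach is not made up. A row lasts 1/10 s, in which the tool goes at most 50 mm and 8.59 degrees, less where a joint would pass 70% of its speed; a pose out of reach is approached as far as the arm can. A call with a number of a shift or a turn outside -1 to 1 is refused whole. A call with a gripper value outside its range is refused whole. The fingers move at their own pace and stop on an object; "grip_force" is the grip in N (left out, the last holds). Time passes only in rows, so rows that do not move let the fingers close. It gives the time, the measured TCP pose, the force, the opening and the grip force at its end, in the units of the state.
- ctrl.sense(): the state, without advancing time (a new reading comes with each control period).
- ctrl.capture(name): name is "scene" or "top" or "wrist"; returns the picture (384x512x3 uint8, red, green, blue); there is no depth.
- ctrl.camera_info(name): a dict with "K" (3x3 intrinsics, pixels), "R" (3x3) and "t" (3): a world point X has camera coordinates R X + t. Camera axes: x right, y down, z forward; pixel columns grow to the right and rows downward; lengths in mm; the calibration is good to about 2 mm. A picture is of the moment at which its call begins: read the wrist's pose just before it. camera_info takes no time and is no camera call; for the wrist camera it gives the pose at the moment of the call.
- ctrl.finish_job(): hands the job in; it is judged then, once.
The state is a dict: "time_s": time; "joints": joint angles; "dq": joint speeds; "tau": joint torques, N m; "eef_pos": TCP position; "ee_rot": TCP orientation; "force": force on the tool from outside, world axes, zero at the start; "wrist_torque": the same for the moment, N m; "grip_width": opening from 0.0 (shut) to 1.0 (fully open); "grip_force": force on a finger pad.
Only numpy, scipy, OpenCV 4.12 (cv2) and the standard library are available. Lean on these libraries where they do the work, as an engineer would, in place of code of your own. Each camera call takes 0.05 s, during which the arm holds its last target. There are 200 camera calls.

### The job

Take the hand roller out of its stand and roll down the arched cover of the intercom housing in one slow pass from its left end to its right end (left and right as the robot sees them), pressing with 4 to 10 newtons all the way and not lifting in between. The housing rides on a sprung nest on a free-running pallet that rolls away under you wherever the cover slopes: follow it, and never let it run into the ends of its rail. Finish with the program still holding the roller upright, well clear above the cover, and the pallet at rest.

Things in the scene. Friction and masses are not known exactly. Their poses are not given: they have to be found in the camera images.
- tool: hand roller, 160 mm tall, 0.25 kg: free-turning rubber wheel (radius 18, 28 wide), 56 x 56 mm steel guard plate 46 to 52 mm up, square black handle 26 x 26 mm from 70 to 160 mm up (grip either pair of flats, facing its x or y). Origin: the wheel's lowest point; z up the handle; axle along x, so it rolls along y. Starts upright in the stand
- tool_grip (a point): point on the handle's axis to grip, 118 mm above the wheel's lowest point
- roller_axle (a point): centre of the roller's wheel (axle), 18 mm above its lowest point; axes as the tool's
- stand: fixed wooden stand, 58 x 50 mm, 56 mm high, with an open pocket in which the roller hangs, its guard plate on the rim: lift it straight out by at least 60 mm. Origin: centre of its underside, axes as the tool's at the start
- rail: fixed shuttle rail, 140 mm wide, 560 mm long, left-right across the bench (its y axis points to the robot's left, its yaw varies up to 0.2 rad), with 58 mm high blocks at the ends. Origin: centre of its underside
- pallet (a joint): position (m) of the steel pallet along the rail, plus to the left (rail y), 0 in the middle, bumpers at -0.15 and +0.15 (keep within 0.14). Pallet, nest and housing move together as about 5 kg (the pallet's 4.2 kg may differ by 30 percent), viscous drag 12 N s/m, dry friction 0.1 N
- nest (a joint): how far in m the sprung nest with the housing is pressed down: 0 up (rest), 0.05 bottomed. Spring 200 N/m, preload about 1 N (so roller force is about 1 N + 200 N/m x this at rest), moving mass 0.8 kg, damping 12 N s/m
- housing: black intercom housing fixed in the nest, 70 x 164 mm, with a grey arched cover 64 mm wide (x) and 160 mm long (y, along the rail): a circular arc along y, radius 400 mm, highest in the middle, its ends 8 mm lower. Origin: centre of its underside, 34 mm below the cover's top; axes as the rail's. At rest the cover's top is 153 mm above the bench
- cover_top (a point): middle and highest point of the cover's surface; it moves with housing, nest and pallet; axes as the rail's. The pass runs from y = +56 mm to y = -56 mm of it (wheel centre)
- arc_centre (a point): centre of the cover's arc, 400 mm below cover_top; the wheel's axle is 418 mm from it while the wheel touches the cover
- microphone: bystander: gooseneck microphone lying flat, round base 72 mm wide with a 170 mm stem. Leave alone. Origin: under the base
- driver: bystander: screwdriver lying on the bench. Leave alone
- screw_jar: bystander: jar, 56 mm wide, 70 mm high. Leave alone
Mind the look-alikes: they are no part of the job. Of the things like the tool, leave any that is yellow; of the rest the smaller one is meant.

How it is judged:
By the outcome, as a careful person would: the job done as asked, in the order asked, and still so for the second after the job is handed in, while the arm keeps its last pose, push and grip.
It also fails if it takes over 58 s, if anything falls off the work surface, if the arm or the gripper's body presses on something with over 40 N, if the wrist force passes 120 N, or if a joint passes its speed limit or range.

## Working session

There is one attempt and no reset: what is moved stays moved. The work goes in short steps, Python scripts to look and compute and a tool call to move; the robot and the scene stay as the last step left them, time stands still between calls to the robot, and variables do not carry over. Pictures are saved under pics/ and viewed, at most 10 in all, crops included, and the job is handed in when it is done.

Besides the shell and the picture viewer there is one more tool, called after ">>>" as name(argument=value, ...) on one line, values as JSON. arm_command: Moves the arm, as the interface text tells. Shifts and turns lie within -1 to 1; 1 stands for 120 mm of shift or pi/4 rad of turn. Its arguments: {"type":"object","properties":{"increments":{"type":"array"},"grip_force":{"type":"number"}},"required":["increments"]}

```bash
ls; mkdir -p pics
python3 - <<'E'
from rig import ctrl
import cv2,numpy as np
s=ctrl.sense();print(s)
a=ctrl.capture("scene");b=ctrl.capture("top")
cv2.imwrite("pics/scene.png",a[:,:,::-1]);cv2.imwrite("pics/top.png",b[:,:,::-1])
for n in("scene","top","wrist"):
    c=ctrl.camera_info(n);print(n,np.round(c["K"],1).tolist(),np.round(c["R"],3).tolist(),np.round(c["t"],1).tolist())
E
```

```text
pics
{'time_s': 0.0, 'joints': array([ 1.10460993e+00,  3.13470424e-01,  1.49844954e+00,  1.95840581e-05,
        1.33100965e+00, -2.23405171e-01]), 'dq': array([-0.0012838 ,  0.00157   , -0.00039007, -0.00135311, -0.00021857,
        0.00062504]), 'tau': array([ 9.44975750e-05, -4.12250519e+01, -2.59749484e+01, -1.45067852e-04,
        4.00786987e-03,  4.68007798e-06]), 'eef_pos': array([126.10033482, 509.36060624, 230.71994307]), 'ee_rot': array([-2.34899801e-04,  1.21094992e-01,  9.92640698e-01, -6.25921706e-04]), 'force': array([-0.01757939,  0.24686653,  0.16923198]), 'wrist_torque': array([ 0.03835783, -0.02071126, -0.03563558]), 'grip_force': 0.0, 'grip_width': 1.0018026061205463}
scene [[434.7, 0.0, 263.7], [0.0, 434.7, 192.0], [0.0, 0.0, 1.0]] [[-0.232, 0.973, 0.002], [0.812, 0.195, -0.55], [-0.535, -0.126, -0.835]] [-13.8, -484.5, 1399.5]
top [[486.3, 0.0, 251.8], [0.0, 486.3, 179.9], [0.0, 0.0, 1.0]] [[0.03, -1.0, 0.008], [-0.999, -0.03, -0.04], [0.04, -0.007, -0.999]] [120.6, 552.8, 1018.9]
wrist [[316.5, 0.0, 251.0], [0.0, 316.5, 189.6], [0.0, 0.0, 1.0]] [[0.24, 0.971, -0.001], [0.93, -0.229, 0.289], [0.28, -0.07, -0.957]] [-524.1, -37.9, 378.7]
```

View pics/scene.png

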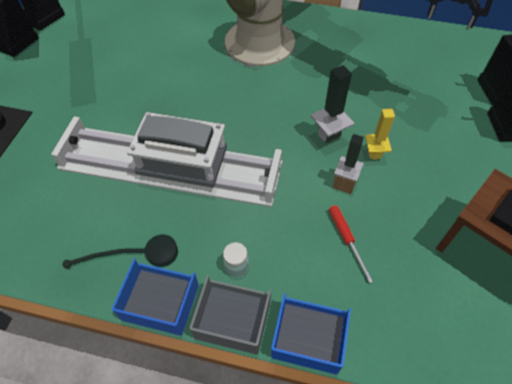

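View pics/top.png

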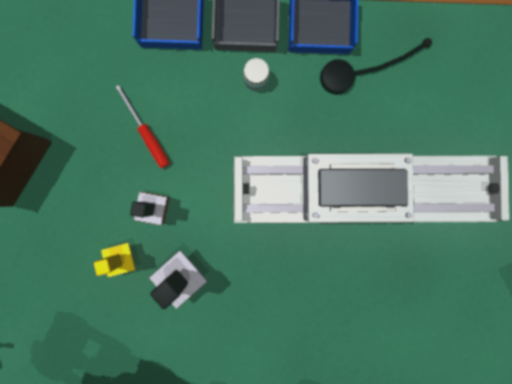

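Look-alikes for the tool: a large black-handled roller (scene 338,95; top 172,285), a yellow roller (scene 384,130; top 112,262), and a small black-handled roller (scene 353,160; top 148,208). By the description I choose the small black one. The rail and housing are at scene (175,155) and top (365,188). Next I check the choice in a close crop.

```bash
cat > h.py <<'E'
import cv2,numpy as np
from rig import ctrl
def ray(c,p):
    R,t=np.array(c["R"]),np.array(c["t"]);d=R.T@np.linalg.inv(c["K"])@[p[0],p[1],1.];return -R.T@t,d/np.linalg.norm(d)
def plane(c,p,z):
    o,d=ray(c,p);return o+d*(z-o[2])/d[2]
def tri(c1,p1,c2,p2):
    A=np.zeros((3,3));b=np.zeros(3);L=[ray(c1,p1),ray(c2,p2)]
    for o,d in L:
        P=np.eye(3)-np.outer(d,d);A+=P;b+=P@o
    x=np.linalg.solve(A,b);return x,[round(float(np.linalg.norm(np.cross(x-o,d))),1) for o,d in L]
def proj(c,X):
    q=np.array(c["K"])@(np.array(c["R"])@X+c["t"]);return q[:2]/q[2]
def blobs(m,mina=30):
    out=[]
    for k in cv2.findContours(m.astype(np.uint8),cv2.RETR_EXTERNAL,cv2.CHAIN_APPROX_NONE)[0]:
        if cv2.contourArea(k)>=mina: out.append(k)
    return out
E
python3 - <<'E'
from h import *
a=cv2.imread("pics/scene.png");b=cv2.imread("pics/top.png")
z=lambda i,x,y:cv2.resize(i[y:y+75,x:x+75],(390,390),interpolation=cv2.INTER_CUBIC)
cv2.imwrite("pics/crop1.png",np.hstack([z(a,315,125),z(b,112,172)]))
c=ctrl.camera_info("top");s=ctrl.camera_info("scene")
# cover: dark grey in top and scene
for n,i,(x0,y0,x1,y1) in(("top",b,(305,155,415,222)),("scene",a,(130,112,225,160))):
    g=cv2.cvtColor(i,cv2.COLOR_BGR2HSV)[y0:y1,x0:x1]
    k=max(blobs((g[...,2]<130)&(g[...,1]<70)),key=cv2.contourArea)
    r=cv2.minAreaRect(k);print(n,cv2.contourArea(k),r,(cv2.boxPoints(r)+[x0,y0]).round(1).tolist())
# rail white
g=cv2.cvtColor(b,cv2.COLOR_BGR2HSV);m=(g[...,2]>120)&(g[...,1]<50)
m[:,:220]=0; m[:140]=0;m[235:]=0
k=max(blobs(m),key=cv2.contourArea);r=cv2.minAreaRect(k);print(r,cv2.boxPoints(r).round(1).tolist())
E
```

```text
top 3167.0 ((57.0, 32.5), (88.0, 39.0), 0.0) [[318.0, 207.0], [318.0, 168.0], [406.0, 168.0], [406.0, 207.0]]
scene 1823.5 ((44.918922424316406, 23.486486434936523), (72.99314880371094, 32.55099868774414), 9.462321281433105) [[136.2, 145.5], [141.6, 113.4], [213.6, 125.4], [208.2, 157.5]]
((365.5, 187.5), (69.0, 263.0), 90.0) [[234.0, 153.0], [497.0, 153.0], [497.0, 222.0], [234.0, 222.0]]
```

View pics/crop1.png

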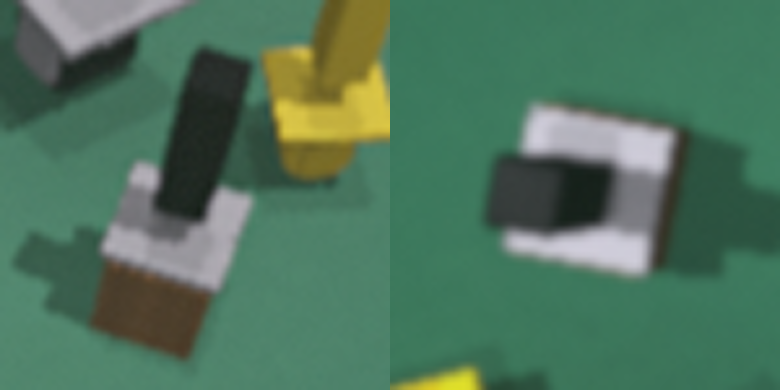

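The crop shows the small black-handled roller, its guard plate resting on a brown wooden stand: handle top at about scene (357,139) and top (138,209). The choice is right.

Run:
```python
from h import *
c=ctrl.camera_info("top");s=ctrl.camera_info("scene")
f=lambda u,v:(112+(u-390)/5.2-.4,172+v/5.2-.4)
g=lambda u,v:(315+u/5.2-.4,125+v/5.2-.4)
print("top of handle",tri(s,g(220,73),c,f(527,192)))
P=[(530,103),(683,130),(652,275),(505,250)];S=[(137,160),(253,197),(218,290),(103,250)]
W=np.array([plane(c,f(*p),62) for p in P]);print(W.round(1).tolist(),W.mean(0).round(1))
for i in(0,1):
  pass
e=[W[1]-W[0],W[2]-W[3],W[3]-W[0],W[2]-W[1]];print([(np.degrees(np.arctan2(v[1],v[0])).round(1),np.linalg.norm(v).round(1)) for v in e])
# scene plate corners: lower-left(brown front) etc
W2=np.array([plane(s,g(*p),62) for p in S]);print(W2.round(1).tolist(),W2.mean(0).round(1))
b=cv2.imread("pics/top.png");a=cv2.imread("pics/scene.png")
# cover edges: subpixel via gradient in top
gr=cv2.cvtColor(b,cv2.COLOR_BGR2GRAY).astype(float)
def edge(cols,lo,hi,ax):
    pts=[]
    for q in cols:
        l=gr[lo:hi,q] if ax==0 else gr[q,lo:hi]
        d=np.abs(np.diff(l));w=d*(d>.5*d.max());m=(w*(np.arange(lo,hi-1)+.5)).sum()/w.sum();pts.append((q,m))
    return np.polyfit(*zip(*pts),1)
t=edge(range(330,396),161,176,0);bo=edge(range(330,396),200,214,0);l=edge(range(175,201),311,326,1);r=edge(range(175,201),399,413,1)
print(t,bo,l,r)
def X(h,v):
    y=(h[0]*v[1]+h[1])/(1-h[0]*v[0]);return v[0]*y+v[1],y
C=np.array([plane(c,X(h,v),145) for h in(t,bo) for v in(l,r)]);print("cover",C.round(1).tolist(),C.mean(0))
d=C[0]-C[1]+C[2]-C[3];print("yaw",np.arctan2(-d[0],d[1]))
# rail edges at the bottom outer edges z~? 
rt=edge(list(range(260,300))+list(range(425,480)),146,164,0);rb=edge(list(range(260,300))+list(range(425,480)),214,232,0);print(rt,rb)
A=[plane(c,(u,h[0]*u+h[1]),10) for h in(rt,rb) for u in(250,480)]
print(np.round(A,1).tolist(),[np.arctan2(-(A[i]-A[i+1])[0],(A[i]-A[i+1])[1]) for i in(0,2)])
# scene check cover center
print("scene cover tri",tri(s,(174.9,135.5),c,np.mean([X(h,v) for h in(t,bo) for v in(l,r)],0)))
```

```text
top of handle (array([485.0912292 , 339.99933148, 169.2788219 ]), [0.4, 0.4])
[[516.7, 363.9, 62.0], [508.1, 304.6, 62.0], [452.0, 314.5, 62.0], [459.9, 371.3, 62.0]] [484.2 338.6  62. ]
[(np.float64(-98.3), np.float64(59.9)), (np.float64(-97.9), np.float64(57.4)), (np.float64(172.6), np.float64(57.3)), (np.float64(170.0), np.float64(56.9))]
[[451.8, 316.8, 62.0], [460.9, 372.4, 62.0], [517.6, 362.8, 62.0], [507.6, 308.8, 62.0]] [484.5 340.2  62. ]
[-1.85165163e-04  1.68037679e+02] [-3.88334553e-03  2.08037367e+02] [2.71518234e-02 3.13211107e+02] [1.51084779e-02 4.04494460e+02]
cover [[569.0, 17.2, 145.0], [574.1, -147.8, 145.0], [497.6, 13.5, 145.0], [503.2, -150.1, 145.0]] [535.98682213 -66.82004359 145.        ]
yaw 0.0322971542128432
[-3.91411972e-04  1.55607889e+02] [-3.73608112e-03  2.23156241e+02]
[[600.5, 142.6, 10.0], [615.7, -347.2, 10.0], [459.3, 138.3, 10.0], [475.6, -348.8, 10.0]] [np.float64(0.031193854380627477), np.float64(0.03342649229640028)]
scene cover tri (array([536.54154082, -71.26860946, 125.94099703]), [0.0, 0.0])
```

>>> arm_command(increments=[{"dr": [0,0,0],"offset": [-0.34,-0.07,-0.1],"hand": 1},{"dr": [0,0,0],"offset": [-0.34,-0.07,-0.1],"hand": 1},{"dr": [0,0,0],"offset": [-0.34,-0.07,-0.1],"hand": 1},{"dr": [0,0,0],"offset": [-0.34,-0.07,-0.03],"hand": 1},{"dr": [0,0,0],"offset": [-0.34,-0.07,0],"hand": 1},{"dr": [0,0,0],"offset": [-0.34,-0.07,0],"hand": 1},{"dr": [0,0,0],"offset": [-0.34,-0.07,0],"hand": 1},{"dr": [0,0,0],"offset": [-0.34,-0.07,0],"hand": 1}])

```text
time_s: 0.9
eef_pos: [428.2, 364.8, 270.6]
ee_rot: [-0.0, 0.121, 0.993, -0.0]
force: [0.9, 1.3, 0.8]
grip_width: 1.007
grip_force: 0.0
```

>>> arm_command(increments=[{"dr": [0,0,0],"offset": [-0.26,-0.047,0],"hand": 1},{"dr": [0,0,0],"offset": [-0.26,-0.047,0],"hand": 1},{"dr": [0,0,-0.12],"offset": [0,0,0],"hand": 1},{"dr": [0,0,0],"offset": [0,0,0],"hand": 1},{"dr": [0,0,0],"offset": [0,0,0],"hand": 1}])

```text
time_s: 1.4
eef_pos: [484.4, 340.1, 270.7]
ee_rot: [-0.0, 0.075, 0.997, -0.0]
force: [-0.5, -0.0, -0.1]
grip_width: 1.001
grip_force: 0.0
```

Run:
```python
from h import *
s=ctrl.sense();c=ctrl.camera_info("wrist");w=ctrl.capture("wrist")
cv2.imwrite("pics/w1.png",w[:,:,::-1]);print(s["eef_pos"],s["ee_rot"],s["time_s"],s["force"])
for z,x in((170,0),(62,0)):print(proj(c,np.array([484.7,339.7,z])))
import pickle;pickle.dump(c,open("w1.pkl","wb"))
```

```text
[484.36191795 340.13232386 270.69934469] [-2.77334111e-04  7.51155905e-02  9.97174788e-01 -1.12812726e-04] 1.4 [-0.4795383  -0.04503221 -0.06423604]
[251.22871412 190.36978919]
[251.12225114 162.58826922]
```

View pics/w1.png

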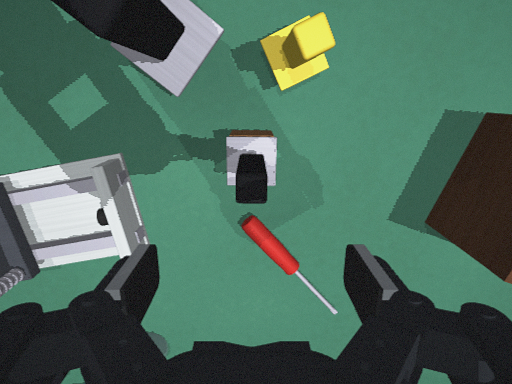

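The wrist view shows the handle top at (251,190), right where projected, and the guard plate edges are square to the gripper. The driver lies low and out of the way. Descending to grip.

>>> arm_command(increments=[{"dr": [0,0,0],"offset": [0,0,0.33],"hand": 1},{"dr": [0,0,0],"offset": [0,0,0.33],"hand": 1},{"dr": [0,0,0],"offset": [0,0,0.25],"hand": 1},{"dr": [0,0,0],"offset": [0,0,0.22],"hand": 1},{"dr": [0,0,0],"offset": [0,0,0.218],"hand": 1},{"dr": [0,0,0],"offset": [0,0,0],"hand": -1},{"dr": [0,0,0],"offset": [0,0,0],"hand": -1},{"dr": [0,0,0],"offset": [0,0,0],"hand": -1}], grip_force=60)

```text
time_s: 2.25
eef_pos: [485.4, 340.5, 111.0]
ee_rot: [0.001, 0.074, 0.997, 0.001]
force: [0.5, -0.2, 0.7]
grip_width: 0.514
grip_force: 0.0
```

>>> arm_command(increments=[{"dr": [0,0,0],"offset": [0,0,0],"hand": -1},{"dr": [0,0,0],"offset": [0,0,0],"hand": -1},{"dr": [0,0,0],"offset": [0,0,0],"hand": -1},{"dr": [0,0,0],"offset": [0,0,0],"hand": -1}])

```text
time_s: 2.65
eef_pos: [485.3, 340.2, 110.7]
ee_rot: [0.001, 0.074, 0.997, 0.001]
force: [-1.7, -0.6, 7.6]
grip_width: 0.297
grip_force: 52.4
```

>>> arm_command(increments=[{"dr": [0,0,0],"offset": [0,0,0],"hand": -1},{"dr": [0,0,0],"offset": [0,0,-0.1],"hand": -1},{"dr": [0,0,0],"offset": [0,0,-0.2],"hand": -1},{"dr": [0,0,0],"offset": [0,0,-0.2],"hand": -1},{"dr": [0,0,0],"offset": [0,0,-0.2],"hand": -1},{"dr": [0,0,0],"offset": [0,0,-0.3],"hand": -1},{"dr": [0,0,0],"offset": [0,0,-0.3],"hand": -1},{"dr": [0,0,0],"offset": [0,0,-0.3],"hand": -1}])

```text
time_s: 3.45
eef_pos: [484.3, 339.7, 303.3]
ee_rot: [-0.0, 0.074, 0.997, -0.0]
force: [0.7, 0.5, -2.8]
grip_width: 0.298
grip_force: 52.5
```

>>> arm_command(increments=[{"dr": [0,0,0],"offset": [0,0,0],"hand": -1},{"dr": [0,0,0],"offset": [0,0,0],"hand": -1},{"dr": [0,0,0],"offset": [0,0,0],"hand": -1}])

```text
time_s: 3.75
eef_pos: [484.3, 339.7, 299.7]
ee_rot: [-0.001, 0.074, 0.997, -0.001]
force: [-0.3, 0.6, -2.9]
grip_width: 0.298
grip_force: 52.8
```

Run:
```python
from h import *
s=ctrl.sense();a=ctrl.capture("scene")[:,:,::-1];w=ctrl.capture("wrist")[:,:,::-1];t=ctrl.capture("top")[:,:,::-1]
print(s["eef_pos"],s["ee_rot"],s["force"],s["wrist_torque"],s["grip_width"])
F=[]
for i in range(8):F.append(ctrl.sense()["force"])
print(np.mean(F,0))
cv2.imwrite("pics/s2.png",a);cv2.imwrite("pics/w2.png",w);cv2.imwrite("pics/t2.png",t)
p=proj(ctrl.camera_info("scene"),s["eef_pos"]-[0,0,60]).round().astype(int);print(p)
z=lambda i,x,y,n,m:cv2.resize(i[max(0,y-n):y+n,max(0,x-n):x+n],(m,m),interpolation=cv2.INTER_CUBIC)
cv2.imwrite("pics/c2.png",np.hstack([z(a,p[0],p[1],40,380),cv2.resize(w,(420,380))]))
```

```text
[484.27956684 339.71272239 299.68994355] [-1.28219726e-03  7.42546912e-02  9.97238255e-01 -6.77574583e-04] [-0.26785355  0.58086724 -2.88869149] [-0.00836712 -0.02922918 -0.01679444] 0.298370571765843
[-0.04297917 -0.13052423 -3.14139428]
[363 116]
```

View pics/c2.png

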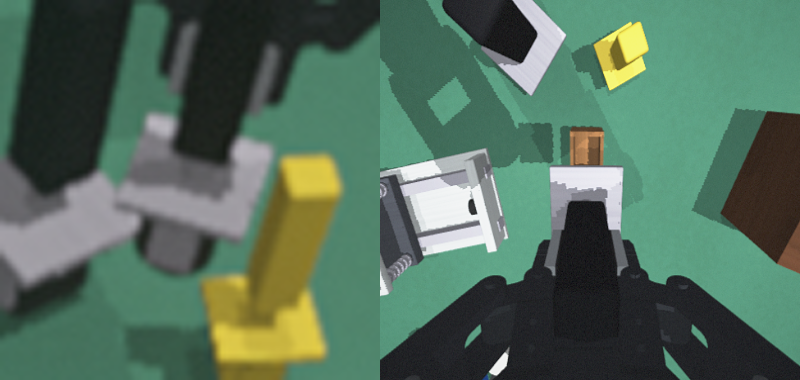

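The roller is out, held upright. Its wheel disc faces the scene camera and the stand measures 50 mm along y, so the axle lies along the tool's x axis. Next I turn to the rail's yaw and go above the cover's left end.

>>> arm_command(increments=[{"dr": [0,0,-0.115],"offset": [0,0,0],"hand": -1},{"dr": [0,0,-0.115],"offset": [0,0,0],"hand": -1},{"dr": [0,0,0],"offset": [-0.04,-0.33,0],"hand": -1},{"dr": [0,0,0],"offset": [-0.04,-0.33,0],"hand": -1},{"dr": [0,0,0],"offset": [-0.04,-0.33,0],"hand": -1},{"dr": [0,0,0],"offset": [-0.04,-0.33,0],"hand": -1},{"dr": [0,0,0],"offset": [-0.04,-0.33,0],"hand": -1},{"dr": [0,0,0],"offset": [-0.04,-0.33,0],"hand": -1}])

```text
time_s: 4.7
eef_pos: [521.0, 101.8, 300.7]
ee_rot: [-0.0, -0.016, 1.0, 0.0]
force: [0.8, 0.8, -3.1]
grip_width: 0.299
grip_force: 53.1
```

>>> arm_command(increments=[{"dr": [0,0,0],"offset": [-0.04,-0.33,0],"hand": -1},{"dr": [0,0,0],"offset": [-0.04,-0.33,0],"hand": -1},{"dr": [0,0,0],"offset": [0,-0.226,0],"hand": -1},{"dr": [0,0,0],"offset": [0,0,0],"hand": -1},{"dr": [0,0,0],"offset": [0,0,0],"hand": -1},{"dr": [0,0,0],"offset": [0,0,0],"hand": -1}])

```text
time_s: 5.3
eef_pos: [534.1, -1.7, 301.0]
ee_rot: [-0.0, -0.016, 1.0, 0.0]
force: [-0.4, -0.5, -2.1]
grip_width: 0.296
grip_force: 53.4
```

Run:
```python
from h import *
s=ctrl.sense();c=ctrl.camera_info("wrist");w=ctrl.capture("wrist")[:,:,::-1];a=ctrl.capture("scene")[:,:,::-1]
print(s["eef_pos"],s["ee_rot"],s["force"],s["time_s"])
cv2.imwrite("pics/w3.png",w);cv2.imwrite("pics/s3.png",a)
import pickle;pickle.dump((s,c),open("w3.pkl","wb"))
ry=np.array([-.032,.9995,0]);C=np.array([536.3,-66.8,0])
for u in(80,-80):
  for x in(-32,32):print(u,x,proj(c,C+ry*u+np.array([x,0,145])).round(1))
t=ctrl.camera_info("top");print(plane(t,(371.3,188),58))
```

```text
[534.05158419  -1.72744958 300.95214405] [-2.03049843e-04 -1.64959834e-02  9.99863897e-01  1.70313245e-04] [-0.41416574 -0.50799194 -2.13737442] 5.3
80 -32 [268.4 140.7]
80 32 [265.2 204.8]
-80 -32 [ 98.3 140.4]
-80 32 [105.  204.6]
[ 537.81832095 -104.50847833   58.        ]
```

View pics/w3.png

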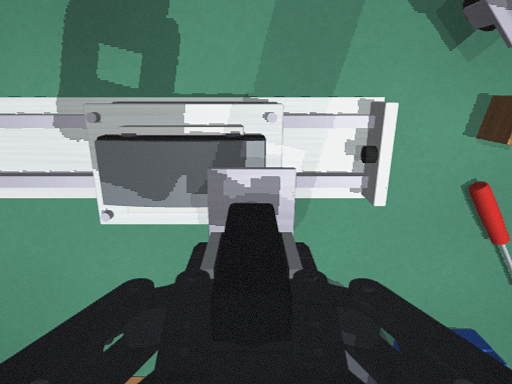

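The wrist view shows the cover from column ~97 (right end, -y) to ~265 (left end, +y) on rows 136–208, with the guard plate over its left end at (251,200). The left end block is at column ~380. This matches the projections.

Run:
```python
from h import *
w=cv2.imread("pics/w3.png");g=cv2.cvtColor(w,cv2.COLOR_BGR2GRAY)
for r in(117,137,140,146,155,162):
    print(r,"L",g[r,84:112].tolist(),"M",g[r,140:240:25].tolist(),"R",g[r,240:292].tolist())
t=cv2.imread("pics/top.png");gt=cv2.cvtColor(t,cv2.COLOR_BGR2GRAY)
print(gt[200,226:252].tolist(),gt[200,490:512].tolist())
```

```text
117 L [136, 146, 142, 137, 137, 134, 135, 136, 136, 137, 132, 124, 89, 78, 75, 74, 119, 158, 166, 164, 165, 167, 165, 168, 165, 165, 165, 164] M [164, 167, 239, 240] R [225, 225, 227, 225, 225, 225, 228, 227, 225, 225, 226, 227, 225, 226, 228, 228, 226, 227, 228, 226, 227, 229, 195, 120, 128, 135, 123, 167, 206, 202, 204, 202, 204, 202, 203, 201, 207, 222, 230, 228, 229, 228, 207, 191, 203, 202, 204, 200, 204, 206, 201, 204]
137 L [158, 157, 158, 154, 157, 163, 163, 162, 161, 160, 162, 164, 155, 103, 35, 29, 22, 18, 26, 24, 26, 32, 26, 13, 18, 22, 26, 28] M [25, 23, 26, 30] R [23, 30, 20, 33, 35, 33, 31, 36, 28, 29, 33, 22, 34, 32, 31, 24, 24, 26, 35, 28, 31, 31, 22, 21, 33, 195, 239, 234, 231, 232, 231, 231, 232, 232, 230, 232, 232, 231, 232, 233, 233, 226, 208, 218, 228, 228, 228, 226, 228, 226, 228, 229]
140 L [155, 155, 155, 154, 151, 159, 162, 161, 160, 154, 138, 113, 78, 65, 68, 59, 70, 65, 60, 67, 62, 62, 58, 61, 54, 61, 60, 57] M [50, 43, 40, 49] R [57, 59, 60, 57, 57, 57, 51, 49, 52, 55, 57, 53, 50, 53, 70, 81, 78, 78, 78, 76, 75, 74, 77, 84, 67, 90, 194, 229, 227, 226, 227,
[... 872 characters left out ...]
24, 242, 239, 240, 240, 240, 240, 240, 239, 240]
162 L [220, 222, 221, 220, 221, 224, 226, 197, 148, 158, 158, 160, 150, 114, 83, 87, 87, 91, 89, 88, 91, 88, 88, 89, 88, 89, 86, 89] M [92, 90, 94, 74] R [78, 75, 72, 73, 69, 122, 151, 146, 147, 150, 147, 148, 148, 148, 146, 147, 148, 147, 146, 144, 148, 144, 146, 146, 106, 129, 209, 228, 224, 225, 225, 224, 225, 223, 225, 225, 226, 226, 225, 227, 219, 209, 229, 238, 237, 238, 237, 237, 237, 238, 238, 237]
[104, 104, 105, 104, 104, 104, 108, 127, 166, 203, 220, 223, 223, 223, 220, 204, 171, 155, 156, 158, 158, 158, 161, 176, 203, 220] [125, 108, 104, 102, 103, 102, 104, 103, 104, 107, 129, 167, 196, 206, 208, 208, 207, 195, 164, 129, 110, 106]
```

```bash
cat > roll.py <<'E'
from h import *
import json,os,sys
RY=np.array([-.0325,.9995,0]);RX=np.array([.9995,.0325,0]);C0=None
M,CD,R=5.0,12.,418.
t_=ctrl.camera_info("top")
C0=(plane(t_,(233.8,188.5),58)+plane(t_,(508.4,188.5),58))/2;C0[2]=0
rs=lambda P:float((P-C0)@RY)
OFF=100.7            # TCP above wheel's lowest point
def dn(u,zw): return 153-418+np.sqrt(R*R-u*u)-zw          # nest compression mm
def sim(p,v,d,svec,zvec,dt=.002,T=.1):
    """svec,zvec: knots every T (first = now). Returns p,v,F lists at the knots; d nest compression"""
    P,V,F=[],[],[]
    for k in range(len(svec)-1):
        for i in range(round(T/dt)):
            f=(i+1)*dt/T;s=svec[k]+f*(svec[k+1]-svec[k]);z=zvec[k]+f*(zvec[k+1]-zvec[k])
            u=s-p;dd=max(dn(np.clip(u,-80,80),z),0);n=0
            if dd>0: n=max(0,1+.2*dd+.012*(dd-d)/dt)
            d=dd
            a=(-n*u/R*1000-CD*v-100*np.tanh(v/1.))/M
            v+=a*dt;p+=v*dt
        P.append(p);V.append(v);F.append(n)
    return P,V,F,d
def measure(save=None):
    s=ctrl.sense();c=ctrl.camera_info("wrist");w=ctrl.capture("wrist")
    if save: cv2.imwrite(save,w[:,:,::-1])
    S=rs(s["eef_pos"]);zw=s["eef_pos"][2]-OFF
    g=cv2.cvtColor(w,cv2.COLOR_RGB2GRAY);best=None
    m=(g<48).astype(np.uint8);m[166:]=0;m[:90]=0
    zc=143-min(40,max(0,dn(40,zw))) if zw<150 else 143
    ks=[k for k in blobs(m,60)]
    k=max(ks,key=lambda k:cv2.boundingRect(k)[2]);x,y,wd,h=cv2.boundingRect(k)
    row=k[:,0,1];mid=np.median(row);e=[]
    for r in range(int(row.min()),int(row.max())+1):
        q=k[row==r,0,0]
        e.append((r,q.min()-.5,q.max()+.5))
    e=[i for i in e if i[2]-i[1]>.9*wd] or e
    rr,l,rt=np.mean(e,0);A=plane(c,(l,rr),zc);B=plane(c,(rt,rr),zc)
    return dict(t=s["time_s"],S=S,zw=zw,p=rs((A+B)/2),len=rs(B)-rs(A),F=s["force"].round(2).tolist(),x=float((s["eef_pos"]-C0)@RX),px=[round(float(i),1) for i in(l,rt,rr)],xe=float((A-C0)@RX))
E
python3 - <<'E'
from roll import *
print(C0);m=measure();print(m)
import copy
for vu in(18,22,26,32):
  for Fz in(5.5,6.5):
    p,v,d=m["p"],0,0;u=66.;s=[u+p];D=5*(Fz-1);zc=lambda u,D:153-418+np.sqrt(R*R-u*u)-D
    z=[zc(u,-3)];Ds=list(np.linspace(-3,D,7)[1:]);log=[]
    while u>-64:
        Dk=Ds.pop(0) if Ds else D
        if not Ds:u-=vu*.1
        pp,vv,ff,dd=sim(p,v,d,[s[-1],u+p+v*.1],[z[-1],zc(u,Dk)])
        s.append(u+p+v*.1);z.append(zc(u,Dk));p,v,d=pp[0],vv[0],dd;log.append((p,v,ff[0]))
    L=np.array(log);print(vu,Fz,"T",len(L)/10,"pmin",L[:,0].min().round(),"end p,v",L[-1,:2].round(),"vmin",L[:,1].min().round(),"F",L[8:,2].min().round(1),L[8:,2].max().round(1))
E
```

```text
[ 536.81421716 -104.7550718     0.        ]
{'t': 5.4, 'S': 103.20482117936992, 'zw': np.float64(200.38927500858188), 'p': 36.94351654688676, 'len': 155.40927552816333, 'F': [0.25, 0.66, -2.11], 'x': 0.6452744437581478, 'px': [99.1, 263.7, 137.0], 'xe': -34.02610384200785}
18 5.5 T 7.8 pmin -81.0 end p,v [-1. 55.] vmin -50.0 F 5.5 5.5
18 6.5 T 7.8 pmin -107.0 end p,v [-9. 67.] vmin -60.0 F 6.5 6.5
22 5.5 T 6.5 pmin -61.0 end p,v [ 2. 54.] vmin -48.0 F 5.5 5.5
22 6.5 T 6.5 pmin -84.0 end p,v [-6. 65.] vmin -58.0 F 6.5 6.5
26 5.5 T 5.5 pmin -48.0 end p,v [-1. 50.] vmin -47.0 F 5.5 5.5
26 6.5 T 5.5 pmin -67.0 end p,v [-9. 61.] vmin -57.0 F 6.5 6.5
32 5.5 T 4.6 pmin -34.0 end p,v [ 3. 49.] vmin -45.0 F 5.5 5.5
32 6.5 T 4.6 pmin -50.0 end p,v [-4. 59.] vmin -55.0 F 6.5 6.5
```

Create plan.py:
```python
# usage: plan.py n D vu [reset]
from roll import *
n,D,vu=int(sys.argv[1]),float(sys.argv[2]),float(sys.argv[3]);f="st.json"
m=measure("pics/roll_%d.png"%int(ctrl.sense()["time_s"]*100));zc=lambda u,D:153-418+np.sqrt(R*R-u*u)-D
q=lambda x:round(x/120/.005)*.005
tn=ctrl.sense()["time_s"]
if os.path.exists(f) and "reset" not in sys.argv:
    o=json.load(open(f));dt=m["t"]-o["t"];k=o["s"];kz=o["z"]
    hold=dt-.1*(len(k)-1)
    P,V,_,d=sim(o["p"],o["v"],o["d"],k,kz);pp,vp=P[-1],V[-1]
    inn=m["p"]-pp;p=pp+.8*inn;v=vp+.6*inn/max(dt,.3)
    print("pred p %.1f inn %.1f cmd-err s %.1f z %.1f"%(pp,inn,m["S"]-k[-1],m["zw"]-kz[-1]))
else: p,v,d=m["p"],0.,0.
S,z=m["S"],float(m["zw"]);u=S-p
print({k:(round(float(x),1) if not isinstance(x,list) else x) for k,x in m.items()});print("u %.1f p %.1f v %.1f D %.1f"%(u,p,v,dn(u,z)))
D0=dn(u,z)
# capture costs 0.05 s hold
P,V,_,d=sim(p,v,d,[S,S],[z,z],T=.05);p,v=P[0],V[0]
st=dict(t=tn,p=p,v=v,d=d);s=[S];zz=[z];rows=[];ut=u
for i in range(n):
    Dk=D0+(D-D0)*min(1,(i+1)/min(n,6));ut-=vu*.1
    ey=ut+p+v*.1-s[-1]
    ey=np.clip(ey,-14,14)
    a=q(ey);b=q(-(zc(ut,Dk)-zz[-1]))
    s.append(s[-1]+a*120);zz.append(zz[-1]-b*120)
    P,V,F,d=sim(p,v,d,s[-2:],zz[-2:]);p,v=P[0],V[0];rows.append((round(a,3),round(b,3),round(s[-1]-p,1),round(F[0],1)))
print("y",[r[0] for r in rows]);print("z",[r[1] for r in rows]);print("u",[r[2] for r in rows],"F",[r[3] for r in rows],"p %.0f v %.0f"%(p,v))
st.update(s=s,z=zz);json.dump(st,open(f,"w"))
```

```text
(no output)
```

>>> arm_command(increments=[{"dr": [0,0,0],"offset": [0,0,0.2],"hand": -1},{"dr": [0,0,0],"offset": [0,0,0.2],"hand": -1},{"dr": [0,0,0],"offset": [0,0,0],"hand": -1},{"dr": [0,0,0],"offset": [0,0,0],"hand": -1}])

```text
time_s: 5.85
eef_pos: [534.3, -2.2, 253.9]
ee_rot: [0.0, -0.016, 1.0, -0.0]
force: [-0.7, 0.3, -1.8]
grip_width: 0.295
grip_force: 53.2
```

```bash
python3 plan.py 6 25 0 reset
```

```text
{'t': 5.8, 'S': 102.5, 'zw': 153.2, 'p': 37.3, 'len': 154.5, 'F': [-0.67, 0.28, -1.8], 'x': 0.9, 'px': [73.8, 266.6, 144.0], 'xe': -34.4}
u 65.3 p 37.3 v 0.0 D -5.3
y [0.0, 0.0, -0.005, -0.01, -0.02, -0.025]
z [0.04, 0.045, 0.04, 0.045, 0.04, 0.045]
u [np.float64(65.3), np.float64(65.5), np.float64(65.6), np.float64(65.7), np.float64(65.5), np.float64(65.7)] F [0, np.float64(2.6), np.float64(3.5), np.float64(4.6), np.float64(5.5), np.float64(6.7)] p 30 v -36
```

>>> arm_command(increments=[{"dr": [0,0,0],"offset": [0,0,0.04],"hand": -1},{"dr": [0,0,0],"offset": [0,0,0.045],"hand": -1},{"dr": [0,0,0],"offset": [0,-0.005,0.04],"hand": -1},{"dr": [0,0,0],"offset": [0,-0.01,0.045],"hand": -1},{"dr": [0,0,0],"offset": [0,-0.02,0.04],"hand": -1},{"dr": [0,0,0],"offset": [0,-0.025,0.045],"hand": -1}])

```text
time_s: 6.5
eef_pos: [534.9, -9.9, 222.7]
ee_rot: [0.001, -0.016, 1.0, -0.0]
force: [3.1, 0.2, 4.3]
grip_width: 0.294
grip_force: 54.4
```

```bash
python3 plan.py 5 25 20
```

```text
pred p 29.7 inn 0.0 cmd-err s -0.5 z -0.6
{'t': 6.5, 'S': 94.8, 'zw': 122.0, 'p': 29.7, 'len': 156.9, 'F': [3.11, 0.24, 4.3], 'x': 1.2, 'px': [71.0, 268.5, 144.5], 'xe': -33.9}
u 65.1 p 29.7 v -36.2 D 25.9
y [-0.065, -0.06, -0.06, -0.065, -0.065]
z [-0.005, -0.005, 0.0, -0.005, -0.005]
u [np.float64(63.7), np.float64(61.4), np.float64(59.5), np.float64(57.2), np.float64(55.0)] F [np.float64(6.1), np.float64(6.0), np.float64(6.1), np.float64(6.0), np.float64(6.0)] p 2 v -56
```

>>> arm_command(increments=[{"dr": [0,0,0],"offset": [0,-0.065,-0.005],"hand": -1},{"dr": [0,0,0],"offset": [0,-0.06,-0.005],"hand": -1},{"dr": [0,0,0],"offset": [0,-0.06,0],"hand": -1},{"dr": [0,0,0],"offset": [0,-0.065,-0.005],"hand": -1},{"dr": [0,0,0],"offset": [0,-0.065,-0.005],"hand": -1}])

```text
time_s: 7.05
eef_pos: [535.7, -48.4, 225.1]
ee_rot: [0.0, -0.016, 1.0, -0.0]
force: [2.7, 1.5, 3.3]
grip_width: 0.297
grip_force: 54.4
```

```bash
python3 plan.py 5 25 22
```

```text
pred p 2.0 inn -0.5 cmd-err s -0.6 z -0.0
{'t': 7.0, 'S': 56.4, 'zw': 124.4, 'p': 1.6, 'len': 155.5, 'F': [2.74, 1.5, 3.28], 'x': 0.7, 'px': [84.9, 280.5, 145.0], 'xe': -34.1}
u 54.7 p 1.7 v -56.9 D 25.0
y [-0.09, -0.065, -0.065, -0.065, -0.06]
z [0.0, -0.005, 0.0, -0.005, 0.0]
u [np.float64(52.5), np.float64(50.4), np.float64(48.1), np.float64(45.8), np.float64(43.8)] F [np.float64(6.1), np.float64(5.9), np.float64(6.1), np.float64(5.9), np.float64(6.0)] p -29 v -52
```

>>> arm_command(increments=[{"dr": [0,0,0],"offset": [0,-0.09,0],"hand": -1},{"dr": [0,0,0],"offset": [0,-0.065,-0.005],"hand": -1},{"dr": [0,0,0],"offset": [0,-0.065,0],"hand": -1},{"dr": [0,0,0],"offset": [0,-0.065,-0.005],"hand": -1},{"dr": [0,0,0],"offset": [0,-0.06,0],"hand": -1}])

```text
time_s: 7.6
eef_pos: [537.0, -89.6, 226.2]
ee_rot: [0.0, -0.016, 1.0, -0.0]
force: [2.9, 1.2, 3.1]
grip_width: 0.301
grip_force: 54.4
```

```bash
python3 plan.py 5 25 24
```

```text
pred p -28.8 inn -4.4 cmd-err s 0.1 z -0.1
{'t': 7.6, 'S': 15.1, 'zw': 125.5, 'p': -33.2, 'len': 155.1, 'F': [2.87, 1.22, 3.05], 'x': 0.7, 'px': [93.4, 288.5, 145.0], 'xe': -34.2}
u 47.4 p -32.3 v -56.9 D 24.8
y [-0.09, -0.065, -0.06, -0.06, -0.06]
z [0.0, -0.005, 0.0, 0.0, -0.005]
u [np.float64(45.0), np.float64(42.5), np.float64(40.4), np.float64(38.0), np.float64(35.4)] F [np.float64(6.1), np.float64(5.9), np.float64(6.0), np.float64(6.1), np.float64(5.9)] p -60 v -45
```

>>> arm_command(increments=[{"dr": [0,0,0],"offset": [0,-0.095,0],"hand": -1},{"dr": [0,0,0],"offset": [0,-0.07,-0.005],"hand": -1},{"dr": [0,0,0],"offset": [0,-0.065,0],"hand": -1},{"dr": [0,0,0],"offset": [0,-0.065,0],"hand": -1},{"dr": [0,0,0],"offset": [0,-0.065,-0.005],"hand": -1}])

```text
time_s: 8.15
eef_pos: [538.3, -132.7, 227.3]
ee_rot: [-0.0, -0.016, 1.0, 0.0]
force: [3.8, 0.2, 3.7]
grip_width: 0.297
grip_force: 54.4
```

```bash
python3 plan.py 5 25 30
```

```text
pred p -60.5 inn -6.6 cmd-err s -3.0 z -0.2
{'t': 8.2, 'S': -28.0, 'zw': 126.6, 'p': -67.1, 'len': 154.7, 'F': [3.81, 0.18, 3.69], 'x': 0.6, 'px': [105.2, 299.8, 145.0], 'xe': -34.3}
u 37.8 p -65.8 v -52.6 D 24.7
y [-0.09, -0.06, -0.065, -0.055, -0.055]
z [0.0, -0.005, 0.0, 0.0, 0.0]
u [np.float64(34.5), np.float64(31.9), np.float64(28.3), np.float64(25.6), np.float64(22.5)] F [np.float64(6.1), np.float64(5.9), np.float64(6.0), np.float64(6.0), np.float64(6.1)] p -89 v -33
```

>>> arm_command(increments=[{"dr": [0,0,0],"offset": [0,-0.1,0],"hand": -1},{"dr": [0,0,0],"offset": [0,-0.075,-0.005],"hand": -1},{"dr": [0,0,0],"offset": [0,-0.075,0],"hand": -1},{"dr": [0,0,0],"offset": [0,-0.07,0],"hand": -1},{"dr": [0,0,0],"offset": [0,-0.07,0],"hand": -1}])

```text
time_s: 8.7
eef_pos: [539.8, -179.6, 227.9]
ee_rot: [-0.0, -0.016, 1.0, 0.0]
force: [2.6, 1.4, 3.8]
grip_width: 0.301
grip_force: 54.4
```

```bash
sed -i 's/^M,CD,R=5.0/M,CD,R=6.0/' roll.py
python3 - <<'E'
import json
o=json.load(open("st.json"));z=o["s"][0]
o["s"]=[z]+[z-120*x for x in(.1,.175,.25,.32,.39)];o["v"]=-58;o["p"]-=1.5;json.dump(o,open("st.json","w"))
E
python3 plan.py 5 25 33
```

```text
pred p -93.8 inn -3.3 cmd-err s -0.1 z 0.0
{'t': 8.7, 'S': -74.9, 'zw': 127.2, 'p': -97.0, 'len': 153.9, 'F': [2.59, 1.42, 3.84], 'x': 0.5, 'px': [127.1, 320.6, 145.0], 'xe': -34.4}
u 21.4 p -96.4 v -41.0 D 25.3
y [-0.075, -0.055, -0.05, -0.05, -0.045]
z [0.0, -0.005, 0.0, 0.0, 0.0]
u [np.float64(18.1), np.float64(14.8), np.float64(11.6), np.float64(8.1), np.float64(4.7)] F [np.float64(6.1), np.float64(5.9), np.float64(6.0), np.float64(6.0), np.float64(6.0)] p -113 v -18
```

>>> arm_command(increments=[{"dr": [0,0,0],"offset": [0,-0.095,0],"hand": -1},{"dr": [0,0,0],"offset": [0,-0.075,-0.005],"hand": -1},{"dr": [0,0,0],"offset": [0,-0.075,0],"hand": -1},{"dr": [0,0,0],"offset": [0,-0.065,0],"hand": -1},{"dr": [0,0,0],"offset": [0,-0.065,0],"hand": -1}])

```text
time_s: 9.25
eef_pos: [541.2, -224.5, 228.5]
ee_rot: [-0.0, -0.016, 1.0, 0.0]
force: [1.5, 0.4, 2.9]
grip_width: 0.298
grip_force: 54.3
```

```bash
python3 - <<'E'
import json
o=json.load(open("st.json"));z=o["s"][0]
o["s"]=[z]+[z-120*x for x in(.095,.17,.245,.31,.375)];o["v"]=-47;o["p"]-=.8;json.dump(o,open("st.json","w"))
E
python3 plan.py 5 25 30
```

```text
pred p -115.4 inn -3.5 cmd-err s 0.1 z -0.0
{'t': 9.2, 'S': -119.9, 'zw': 127.8, 'p': -118.9, 'len': 153.2, 'F': [1.51, 0.37, 2.89], 'x': 0.4, 'px': [156.6, 349.2, 145.0], 'xe': -34.5}
u -1.7 p -118.2 v -21.5 D 25.2
y [-0.05, -0.03, -0.03, -0.025, -0.025]
z [0.0, 0.0, 0.0, 0.0, 0.0]
u [np.float64(-5.1), np.float64(-7.7), np.float64(-10.8), np.float64(-13.7), np.float64(-16.9)] F [np.float64(6.0), np.float64(6.0), np.float64(6.0), np.float64(6.0), np.float64(6.0)] p -122 v 3
```

>>> arm_command(increments=[{"dr": [0,0,0],"offset": [0,-0.085,0],"hand": -1},{"dr": [0,0,0],"offset": [0,-0.06,0],"hand": -1},{"dr": [0,0,0],"offset": [0,-0.055,0],"hand": -1},{"dr": [0,0,0],"offset": [0,-0.045,0.005],"hand": -1},{"dr": [0,0,0],"offset": [0,-0.04,0],"hand": -1}])

```text
time_s: 9.8
eef_pos: [542.3, -258.5, 227.8]
ee_rot: [-0.0, -0.016, 1.0, 0.0]
force: [0.2, -0.5, 3.5]
grip_width: 0.296
grip_force: 54.3
```

```bash
python3 - <<'E'
import json
o=json.load(open("st.json"));z=o["s"][0]
o["s"]=[z]+[z-120*x for x in(.085,.145,.2,.245,.285)];o["v"]=-28;o["p"]-=.8;json.dump(o,open("st.json","w"))
E
python3 plan.py 5 25 22
```

```text
pred p -124.9 inn -3.0 cmd-err s 0.2 z -0.7
{'t': 9.8, 'S': -153.8, 'zw': 127.1, 'p': -127.9, 'len': 153.6, 'F': [0.19, -0.52, 3.54], 'x': 0.5, 'px': [187.6, 380.8, 145.0], 'xe': -34.5}
u -26.5 p -127.3 v 1.3 D 25.1
y [-0.015, -0.01, -0.005, -0.005, -0.005]
z [0.0, 0.0, 0.005, 0.0, 0.0]
u [np.float64(-29.0), np.float64(-31.1), np.float64(-33.0), np.float64(-35.2), np.float64(-37.8)] F [np.float64(6.0), np.float64(5.9), np.float64(6.1), np.float64(6.0), np.float64(5.9)] p -121 v 21
```

>>> arm_command(increments=[{"dr": [0,0,0],"offset": [0,-0.025,0],"hand": -1},{"dr": [0,0,0],"offset": [0,-0.015,0],"hand": -1},{"dr": [0,0,0],"offset": [0,-0.01,0.005],"hand": -1},{"dr": [0,0,0],"offset": [0,-0.01,0],"hand": -1},{"dr": [0,0,0],"offset": [0,-0.005,0],"hand": -1}])

```text
time_s: 10.35
eef_pos: [542.5, -265.9, 227.3]
ee_rot: [-0.0, -0.016, 1.0, -0.0]
force: [-0.1, 0.1, 2.7]
grip_width: 0.298
grip_force: 54.3
```

```bash
python3 - <<'E'
import json
o=json.load(open("st.json"));z=o["s"][0]
o["s"]=[z]+[z-120*x for x in(.025,.04,.05,.06,.065)];o["v"]=-3;o["p"]-=.3;json.dump(o,open("st.json","w"))
E
python3 plan.py 5 25 25
```

```text
pred p -122.7 inn -2.1 cmd-err s 0.4 z 0.1
{'t': 10.3, 'S': -161.2, 'zw': 126.6, 'p': -124.8, 'len': 154.2, 'F': [-0.13, 0.08, 2.74], 'x': 0.5, 'px': [200.5, 394.4, 145.0], 'xe': -34.5}
u -36.8 p -124.4 v 17.1 D 24.8
y [0.0, 0.0, 0.005, 0.005, 0.005]
z [0.0, 0.005, 0.0, 0.005, 0.005]
u [np.float64(-39.8), np.float64(-42.2), np.float64(-44.3), np.float64(-46.7), np.float64(-49.5)] F [np.float64(5.9), np.float64(6.0), np.float64(5.9), np.float64(6.0), np.float64(6.1)] p -110 v 35
```

>>> arm_command(increments=[{"dr": [0,0,0],"offset": [0,-0.005,0],"hand": -1},{"dr": [0,0,0],"offset": [0,0,0.005],"hand": -1},{"dr": [0,0,0],"offset": [0,0,0],"hand": -1},{"dr": [0,0,0],"offset": [0,0.005,0.005],"hand": -1},{"dr": [0,0,0],"offset": [0,0.005,0.005],"hand": -1}])

```text
time_s: 10.9
eef_pos: [542.5, -265.2, 225.5]
ee_rot: [-0.0, -0.016, 1.0, 0.0]
force: [-1.8, -0.9, 3.7]
grip_width: 0.301
grip_force: 54.3
```

```bash
python3 - <<'E'
import json
o=json.load(open("st.json"));z=o["s"][0]
o["s"]=[z]+[z-120*x for x in(.005,.005,.005,0,-.005)];o["v"]=15;json.dump(o,open("st.json","w"))
E
python3 plan.py 5 25 22
```

```text
pred p -111.1 inn -3.3 cmd-err s 0.1 z -0.0
{'t': 10.9, 'S': -160.5, 'zw': 124.8, 'p': -114.4, 'len': 155.9, 'F': [-1.81, -0.94, 3.66], 'x': 0.5, 'px': [211.7, 407.5, 145.5], 'xe': -34.0}
u -46.8 p -113.8 v 29.8 D 25.6
y [0.02, 0.015, 0.015, 0.015, 0.02]
z [0.0, 0.0, 0.005, 0.0, 0.0]
u [np.float64(-49.2), np.float64(-51.1), np.float64(-53.3), np.float64(-55.8), np.float64(-57.9)] F [np.float64(6.0), np.float64(6.0), np.float64(6.1), np.float64(6.0), np.float64(5.9)] p -92 v 47
```

>>> arm_command(increments=[{"dr": [0,0,0],"offset": [0,0.015,0],"hand": -1},{"dr": [0,0,0],"offset": [0,0.01,0],"hand": -1},{"dr": [0,0,0],"offset": [0,0.015,0.005],"hand": -1},{"dr": [0,0,0],"offset": [0,0.015,0],"hand": -1},{"dr": [0,0,0],"offset": [0,0.02,0],"hand": -1}])

```text
time_s: 11.45
eef_pos: [542.3, -256.1, 224.9]
ee_rot: [-0.0, -0.016, 1.0, 0.0]
force: [-2.4, -0.9, 2.9]
grip_width: 0.298
grip_force: 54.3
```

```bash
python3 - <<'E'
import json
o=json.load(open("st.json"));z=o["s"][0]
o["s"]=[z]+[z+120*x for x in(.015,.025,.04,.055,.075)];o["v"]=29;json.dump(o,open("st.json","w"))
E
python3 plan.py 5 25 20
```

```text
pred p -93.2 inn -4.7 cmd-err s 0.1 z -0.0
{'t': 11.4, 'S': -151.4, 'zw': 124.2, 'p': -98.0, 'len': 156.3, 'F': [-2.4, -0.87, 2.88], 'x': 0.5, 'px': [220.7, 417.0, 145.5], 'xe': -34.0}
u -54.4 p -97.0 v 40.4 D 25.3
y [0.035, 0.025, 0.025, 0.025, 0.03]
z [0.0, 0.005, 0.0, 0.005, 0.0]
u [np.float64(-56.7), np.float64(-58.3), np.float64(-60.3), np.float64(-62.5), np.float64(-64.4)] F [np.float64(6.0), np.float64(6.1), np.float64(6.0), np.float64(6.1), np.float64(6.0)] p -70 v 56
```

>>> arm_command(increments=[{"dr": [0,0,0],"offset": [0,0.025,0],"hand": -1},{"dr": [0,0,0],"offset": [0,0.02,0.005],"hand": -1},{"dr": [0,0,0],"offset": [0,0.02,0],"hand": -1},{"dr": [0,0,0],"offset": [0,0.025,0.005],"hand": -1},{"dr": [0,0,0],"offset": [0,0.03,0],"hand": -1}])

```text
time_s: 12.0
eef_pos: [541.8, -241.6, 223.6]
ee_rot: [-0.0, -0.016, 1.0, 0.0]
force: [-3.0, -1.2, 3.8]
grip_width: 0.301
grip_force: 54.3
```

```bash
python3 - <<'E'
import json
o=json.load(open("st.json"));z=o["s"][0]
o["s"]=[z]+[z+120*x for x in(.025,.045,.065,.09,.12)];o["v"]=37;json.dump(o,open("st.json","w"))
E
python3 plan.py 4 -60 0
```

```text
pred p -71.7 inn -3.7 cmd-err s 0.1 z -0.1
{'t': 12.0, 'S': -136.9, 'zw': 122.9, 'p': -75.4, 'len': 157.4, 'F': [-3.01, -1.18, 3.84], 'x': 0.5, 'px': [230.1, 427.6, 146.0], 'xe': -33.6}
u -62.2 p -74.7 v 50.2 D 25.4
y [0.065, 0.035, 0.025, 0.015]
z [-0.18, -0.175, -0.18, -0.175]
u [np.float64(-61.9), np.float64(-61.6), np.float64(-61.6), np.float64(-62.2)] F [0, 0, 0, 0] p -58 v 20
```

>>> arm_command(increments=[{"dr": [0,0,0],"offset": [0,0.055,-0.2],"hand": -1},{"dr": [0,0,0],"offset": [0,0.04,-0.25],"hand": -1},{"dr": [0,0,0],"offset": [0,0.02,-0.25],"hand": -1},{"dr": [0,0,0],"offset": [0,0,-0.2],"hand": -1},{"dr": [0,0,0],"offset": [0,0,-0.1],"hand": -1},{"dr": [0,0,0],"offset": [0,0,0],"hand": -1},{"dr": [0,0,0],"offset": [0,0,0],"hand": -1},{"dr": [0,0,0],"offset": [0,0,0],"hand": -1}])

```text
time_s: 12.85
eef_pos: [541.2, -227.9, 342.0]
ee_rot: [-0.001, -0.016, 1.0, 0.001]
force: [0.7, 0.3, -2.3]
grip_width: 0.3
grip_force: 53.7
```

>>> arm_command(increments=[{"dr": [0,0,0],"offset": [0,0,0],"hand": -1},{"dr": [0,0,0],"offset": [0,0,0],"hand": -1},{"dr": [0,0,0],"offset": [0,0,0],"hand": -1},{"dr": [0,0,0],"offset": [0,0,0],"hand": -1},{"dr": [0,0,0],"offset": [0,0,0],"hand": -1},{"dr": [0,0,0],"offset": [0,0,0],"hand": -1},{"dr": [0,0,0],"offset": [0,0,0],"hand": -1},{"dr": [0,0,0],"offset": [0,0,0],"hand": -1}])

```text
time_s: 13.65
eef_pos: [541.4, -228.0, 343.7]
ee_rot: [0.0, -0.016, 1.0, 0.0]
force: [-0.3, 0.1, -2.7]
grip_width: 0.298
grip_force: 53.7
```

>>> arm_command(increments=[{"dr": [0,0,0],"offset": [0,0,0],"hand": -1},{"dr": [0,0,0],"offset": [0,0,0],"hand": -1},{"dr": [0,0,0],"offset": [0,0,0],"hand": -1},{"dr": [0,0,0],"offset": [0,0,0],"hand": -1},{"dr": [0,0,0],"offset": [0,0,0],"hand": -1},{"dr": [0,0,0],"offset": [0,0,0],"hand": -1},{"dr": [0,0,0],"offset": [0,0,0],"hand": -1},{"dr": [0,0,0],"offset": [0,0,0],"hand": -1}])

```text
time_s: 14.45
eef_pos: [541.4, -228.0, 343.7]
ee_rot: [0.0, -0.016, 1.0, 0.0]
force: [-0.1, 0.2, -2.1]
grip_width: 0.297
grip_force: 53.7
```

Run:
```python
from roll import *
for i in range(6):
    m=measure("pics/end%d.png"%i)
    if i in(0,5):print(m)
print(ctrl.sense()["ee_rot"])
```

```text
{'t': 14.45, 'S': -123.35174506883673, 'zw': np.float64(243.04448612023572), 'p': -58.77313694334179, 'len': 153.5770084498091, 'F': [-0.14, 0.15, -2.1], 'x': 0.6063358910137946, 'px': [240.1, 383.1, 132.0], 'xe': -34.13298759463389}
{'t': 14.7, 'S': -123.37939786273589, 'zw': np.float64(243.03505881722896), 'p': -57.77611225121378, 'len': 156.33328329083187, 'F': [-0.48, -0.31, -2.88], 'x': 0.6125185188326163, 'px': [239.8, 385.2, 132.5], 'xe': -33.601030439630605}
[ 9.58885444e-06 -1.60369519e-02  9.99871400e-01 -4.13760921e-06]
```

View pics/end5.png

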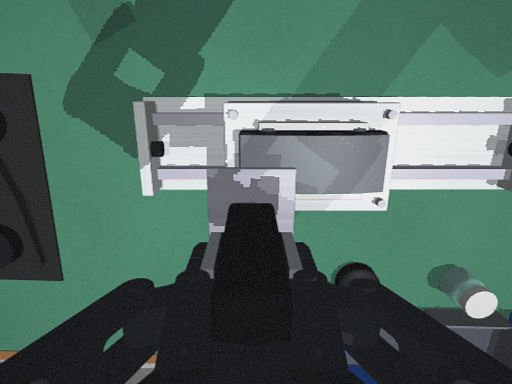

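The roller is held upright about 90 mm above the cover's top. The cover, at columns 240–388, sits well off the end block at column 147. I let the pallet settle and hand in.

>>> arm_command(increments=[{"dr": [0,0,0],"offset": [0,0,0],"hand": -1},{"dr": [0,0,0],"offset": [0,0,0],"hand": -1},{"dr": [0,0,0],"offset": [0,0,0],"hand": -1},{"dr": [0,0,0],"offset": [0,0,0],"hand": -1},{"dr": [0,0,0],"offset": [0,0,0],"hand": -1},{"dr": [0,0,0],"offset": [0,0,0],"hand": -1},{"dr": [0,0,0],"offset": [0,0,0],"hand": -1},{"dr": [0,0,0],"offset": [0,0,0],"hand": -1}])

```text
time_s: 15.55
eef_pos: [541.4, -228.0, 343.8]
ee_rot: [0.0, -0.016, 1.0, -0.0]
force: [-1.5, 0.7, -2.3]
grip_width: 0.296
grip_force: 53.7
```

Run:
```python
from roll import *
m=measure();print(m["p"],m["px"]);print(ctrl.finish_job())
```

```text
-57.9103033381059 [239.5, 385.2, 132.5]
the job is handed in; nothing more can be done
None
```

I rolled the cover in one pass, left end to right end, at about 5 to 6.5 N without lifting; the pallet reached at most about 128 mm off centre and now rests near -58 mm. The roller is held upright about 90 mm above the cover, and the job was handed in at about 15.6 s; `finish_job` returned no verdict.

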